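Find the loose bolt on a filtration manifold and hold its cap open

ROBOT

A 6-joint arm with a two-finger parallel gripper is mounted at the origin on the work surface. World frame = base frame: x ahead of the robot, y to its left, z up, the work surface at z = 0. Lengths are in mm, angles in rad, forces in N, time in s.
With the tool pointing down it reaches from about 350 to 875 mm from the base axis. Payload 4.2 kg.
Tool frame: the origin (TCP) lies at the very end of the fingers, on their centre line; the grasp point (between the pads) lies 19 mm behind it (arm.tcp_to_grasp is the x of the grasp point in the tool frame, in mm); x points along the fingers, z is the direction in which the jaws open and shut, and the axes are right-handed (so a half turn about x gives the same grasp; the last joint's range is limited). The gripper opens to 85 mm and grips with 20 to 120 N. Pads are 22 mm wide; open, the fingers measure 114 mm over their backs; the gripper's body (76 mm by 85 mm) begins 54 mm behind the grasp point. The pads swing forward as they close: fully open they stand 13 mm farther back than shut.
Start: joints at [-0.963, 0.385, 0.008, 0, -1.194, -0.259], TCP at [213.621, -587.337, 209.212] pointing down, gripper open.
Joint ranges: [-3.14, 3.14], [-1.21, 2.06], [-1.07, 1.41], [-3.16, 2.05], [-2.99, -0.16], [-3.1, 3.1]. Speed limits (rad/s): [2.79, 2.79, 3.14, 3.14, 3.14, 3.14].

INTERFACE

Orientations are given as a unit quaternion [x, y, z, w].
In Python, from bench import status, get_image, job, arm gives the robot as it stands.
- The arm moves only by the tool apply_moves, never from a script. Its argument "targets" is text: rows parted by semicolons, each of 5 numbers parted by spaces: the shift along the tool's x, y, z in mm, then the turn about the tool's x in degrees, then the gripper's target within -1 to 1 (shut at 1, half-way at 0, fully open at -1). In form: dx dy dz spin hand; .... A call has 1 to 10 rows; each row is the pose to reach, as a shift and turn from the pose commanded when the call began, along the tool's axes at that moment; what a row does not reach only later rows make up. A row lasts 1/12 s, in which the tool goes at most 41.7 mm and 7.16 degrees, less where a joint would pass 70% of its speed; a pose out of reach is approached as far as the arm can. A call with a gripper value outside its range is refused whole. The fingers move at their own pace and stop on an object; the grip force is fixed at half the most. Time passes only in rows, so rows that repeat a pose let the fingers close. It gives the time, the measured TCP pose, the force and the opening at its end, in the units of the state.
- status.read_state(): the state, without advancing time (a new reading comes with each control period).
- get_image(name): name is "side" or "top" or "wrist"; returns a dict with "img" (400x640x3 uint8, red, green, blue), "mtx" (3x3 intrinsics, pixels), "world_from_camera" (4x4, takes a point from camera to world coordinates). Camera axes: x right, y down, z forward; pixel columns grow to the right and rows downward; lengths in mm; the calibration is good to about 2 mm. A picture is of the moment at which its call begins. There is no depth.
- job.job_done(): hands the job in, once; it reports no verdict.
The state is a dict: "clock": time; "joints": joint angles; "joint_vel": joint speeds; "joint_efforts": joint torques, N m; "position": TCP position; "ee_rot": TCP orientation; "contact_force": force on the tool from outside, world axes, zero at the start; "wrist_torque": the same for the moment, N m; "gripper_width": finger opening in mm.
Only numpy, scipy, OpenCV 4.12 (cv2) and the standard library are available. Lean on these libraries where they do the work, as an engineer would, in place of code of your own. Each camera call takes 0.05 s, during which the arm holds its last target.

TASK

A port of the vacuum filtration manifold leaks: first shut the red quarter-turn vacuum valve fully, then tap the three brass bolts from above, one at a time, until you find the loose one, which sinks and stays down (do not force the tight ones). Lift the blue cap in front of that bolt by its bar to about 45 degrees or more and finish while still holding it there steadily, so that a colleague can change the seal. Leave the other two caps shut, do not open any cap before its bolt has proved loose, and leave the dishes and other things on the bench where they are.

Things in the scene. Friction and masses are not known exactly. Their poses are not given: they have to be found in the camera images.
- manifold: Stainless vacuum filtration manifold fixed to the bench, a block 140 x 370 x 58 mm (x from -40 to +100 mm, y from -185 to +185 mm) with three ports in a row along its y. Origin: on the bench under the middle port; its -x side faces the robot roughly (it can be turned up to 0.2 rad), +y is the robot's left, z up. Its place on the bench varies; its parts keep their places on it.
- valve (a joint): Quarter-turn vacuum valve at the manifold's left (+y) end, turning about a vertical axis: 0 = fully shut (handle points along the manifold's -x, square across the pipe, against its stop), 1.57 = fully open (handle points along the manifold's +y, in line with the pipe). Shutting turns it counter-clockwise seen from above. Stiff: about 0.12 N m of friction; stays where it is left.
- valve_axis (a point): Point on the valve's turning axis at mid-height of the handle, 96 mm above the bench.
- valve_grip (a point): Point in the red valve handle, 62 mm from the turning axis, 96 mm above the bench. The handle is a straight red bar 14 mm wide and 18 mm high, reaching 90 mm from the axis; free space around and for 80 mm below its outer half.
- bolt_left (a joint): How far the left port's bolt has sunk, m; 0 = up, as at the start. One of the three bolts (any of them) is loose: tapped from above with more than about 2.5 N it sinks 9 mm and stays down. The two others are tight and give less than 2 mm when tapped. All three look alike.
- bolt_left_top (a point): Centre of the top of the left port's brass bolt head (24 mm across, 14 mm high), 84 mm above the bench when up; upright bolt in the manifold's rear strip, 40 mm behind (+x) that port's cap hinge.
- cap_left (a joint): Opening angle of the left port's hinged blue cap, rad: 0 = shut (level), stop at 1.25. It falls shut by its own weight (cap 0.2 kg) when let go. The hinge axis is the cap's rear edge, along the manifold's y, 84 mm above the bench and 30 mm on the +x side of the manifold's origin line; the cap opens by its front (-x) edge rising.
- cap_left_bar (a point): Middle of the left cap's lifting bar: a round steel bar 10 mm thick along the manifold's y, 58 mm clear between its two side arms, 105 mm in front (-x) of the hinge and level with it when shut; open gap of 39 mm between bar and cap plate (8 mm thick, 76 mm wide), nothing within 60 mm below the bar. The bar can turn between the fingers as the cap rises. The point's axes turn with the cap.
- bolt_middle (a joint): How far the middle port's bolt has sunk, m; 0 = up, as at the start. One of the three bolts (any of them) is loose: tapped from above with more than about 2.5 N it sinks 9 mm and stays down. The two others are tight and give less than 2 mm when tapped. All three look alike.
- bolt_middle_top (a point): Centre of the top of the middle port's brass bolt head (24 mm across, 14 mm high), 84 mm above the bench when up; upright bolt in the manifold's rear strip, 40 mm behind (+x) that port's cap hinge.
- cap_middle (a joint): Opening angle of the middle port's hinged blue cap, rad: 0 = shut (level), stop at 1.25. It falls shut by its own weight (cap 0.2 kg) when let go. The hinge axis is the cap's rear edge, along the manifold's y, 84 mm above the bench and 30 mm on the +x side of the manifold's origin line; the cap opens by its front (-x) edge rising.
- cap_middle_bar (a point): Middle of the middle cap's lifting bar: a round steel bar 10 mm thick along the manifold's y, 58 mm clear between its two side arms, 105 mm in front (-x) of the hinge and level with it when shut; open gap of 39 mm between bar and cap plate (8 mm thick, 76 mm wide), nothing within 60 mm below the bar. The bar can turn between the fingers as the cap rises. The point's axes turn with the cap.
- bolt_right (a joint): How far the right port's bolt has sunk, m; 0 = up, as at the start. One of the three bolts (any of them) is loose: tapped from above with more than about 2.5 N it sinks 9 mm and stays down. The two others are tight and give less than 2 mm when tapped. All three look alike.
- bolt_right_top (a point): Centre of the top of the right port's brass bolt head (24 mm across, 14 mm high), 84 mm above the bench when up; upright bolt in the manifold's rear strip, 40 mm behind (+x) that port's cap hinge.
- cap_right (a joint): Opening angle of the right port's hinged blue cap, rad: 0 = shut (level), stop at 1.25. It falls shut by its own weight (cap 0.2 kg) when let go. The hinge axis is the cap's rear edge, along the manifold's y, 84 mm above the bench and 30 mm on the +x side of the manifold's origin line; the cap opens by its front (-x) edge rising.
- cap_right_bar (a point): Middle of the right cap's lifting bar: a round steel bar 10 mm thick along the manifold's y, 58 mm clear between its two side arms, 105 mm in front (-x) of the hinge and level with it when shut; open gap of 39 mm between bar and cap plate (8 mm thick, 76 mm wide), nothing within 60 mm below the bar. The bar can turn between the fingers as the cap rises. The point's axes turn with the cap.
- dish: Bystander, leave alone: single red petri dish, 90 mm across, 16 mm high, in front of the manifold. Origin: centre of its underside.
- dish_stack: Bystander, leave alone: stack of four petri dishes, 90 mm across, 64 mm high, behind the manifold. Origin: centre of its underside.
- tall_stack: Bystander, leave alone: stack of six petri dishes, 90 mm across, 96 mm high, at the left. Origin: centre of its underside.
- marker: Bystander, leave alone: black marker pen, 120 mm long (along its y), 14 mm thick, lying behind the manifold. Origin: centre of its underside.
- pump_bottle: Bystander, leave alone: pale blue pump bottle, 72 mm across, 210 mm high, at the left. Origin: centre of its underside.
- reagent_bottle: Bystander, leave alone: white bottle with orange cap, 70 mm across, 160 mm high, right of the manifold. Origin: centre of its underside.
- loop_box: Bystander, leave alone: open white box with blue inoculation loops, 90 x 200 x 50 mm, at the right. Origin: centre of its underside.

How it is judged:
By the outcome, as a careful person would: the job done as asked, in the order asked, and still so for the second after the job is handed in, while the arm keeps its last pose, push and grip.
It also fails if it takes over 64 s, if anything falls off the work surface, if the arm or the gripper's body presses on something with over 40 N, if the wrist force passes 120 N, or if a joint passes its speed limit or range.

## Working session

There is one attempt and no reset: what is moved stays moved. The work goes in short steps, Python scripts to look and compute and a tool call to move; the robot and the scene stay as the last step left them, time stands still between calls to the robot, and variables do not carry over. Pictures are saved under pics/ and viewed, and the job is handed in when it is done.

Besides the shell and the picture viewer there is one more tool, called after "Request:" as a command line: name --argument value ..., lists and objects as JSON in quotes. apply_moves: Moves the arm, as the interface text tells. Its arguments: {"type":"object","properties":{"targets":{"type":"string"}},"required":["targets"]}

```bash
ls; mkdir -p pics
python3 - <<'E'
from bench import status,get_image,arm
import cv2,numpy as np
s=status.read_state();print(s)
for n in("top","side"):
    d=get_image(n);cv2.imwrite(f"pics/{n}0.png",d["img"][:,:,::-1]);print(n,d["mtx"].tolist(),np.round(d["world_from_camera"],4).tolist())
E
```

```text
pics
{'clock': 0.0, 'joints': array([-9.63398083e-01,  3.85548203e-01,  6.64963053e-03, -4.78033667e-04,
       -1.19398850e+00, -2.58596484e-01]), 'joint_vel': array([-2.05476229e-05, -2.76954863e-04,  1.55554490e-03, -7.70396416e-05,
        5.36999725e-04,  6.26887086e-04]), 'joint_efforts': array([ 2.06641676e-04, -3.92291236e+01,  1.88401383e+01,  4.18634757e+00,
       -4.62085547e-03,  8.90531680e-06]), 'position': array([ 213.40870258, -586.78109909,  208.13909338]), 'ee_rot': array([-0.57849876,  0.40530454,  0.57977785,  0.40610967]), 'contact_force': array([0.65598294, 0.13056657, 0.44740581]), 'wrist_torque': array([ 0.02356507, -0.01340167, -0.02554372]), 'gripper_width': 85.23131522374501}
top [[364.86441413958306, 0.0, 321.2051779419088], [0.0, 364.86441413958306, 196.46531054734706], [0.0, 0.0, 1.0]] [[0.0141, -0.9781, 0.2075, 254.4287], [-0.9999, -0.0147, -0.0013, 12.8108], [0.0043, -0.2074, -0.9782, 1546.0927], [0.0, 0.0, 0.0, 1.0]]
side [[467.38444972910366, 0.0, 320.0859588827941], [0.0, 467.38444972910366, 202.19755315795322], [0.0, 0.0, 1.0]] [[-0.9899, -0.1149, 0.0835, 459.1856], [-0.1403, 0.7017, -0.6985, 1080.4877], [0.0217, -0.7032, -0.7107, 1166.5894], [0.0, 0.0, 0.0, 1.0]]
```

View pics/top0.png

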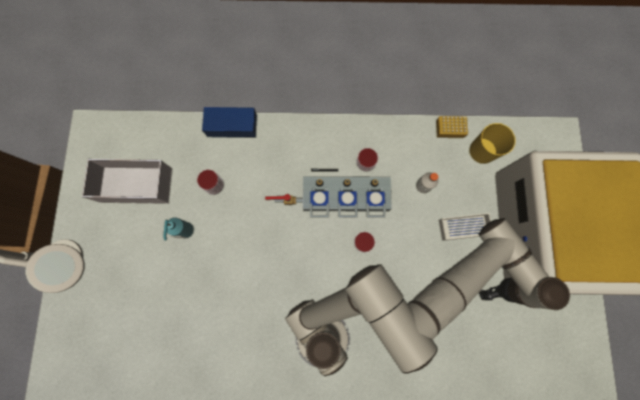

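View pics/side0.png

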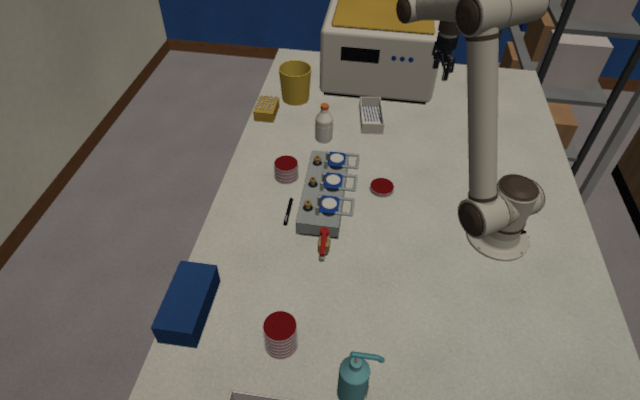

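Run:
```python
import cv2
a=cv2.imread("pics/top0.png");cv2.imwrite("pics/top0c.png",cv2.resize(a[110:270,230:410],None,fx=4,fy=3.75,interpolation=cv2.INTER_CUBIC)[:600])
a=cv2.imread("pics/side0.png");cv2.imwrite("pics/side0c.png",cv2.resize(a[100:300,220:460],None,fx=3,fy=3,interpolation=cv2.INTER_CUBIC))
```

```text
(no output)
```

View pics/top0c.png

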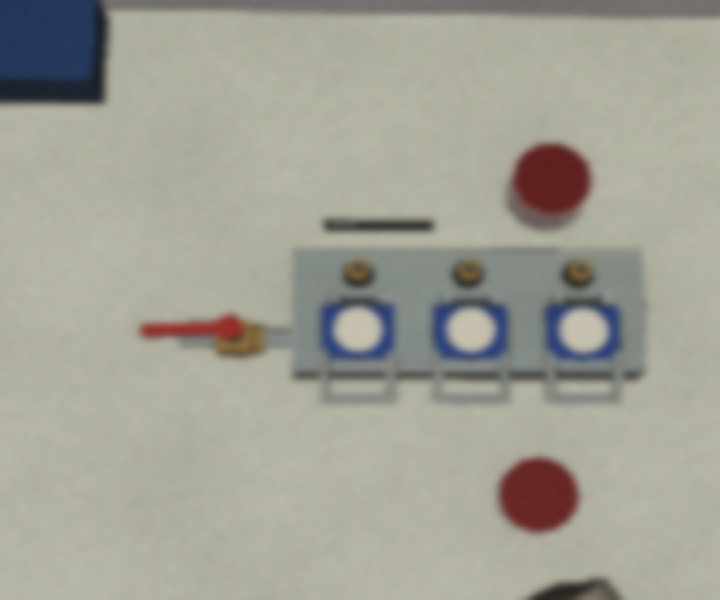

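View pics/side0c.png

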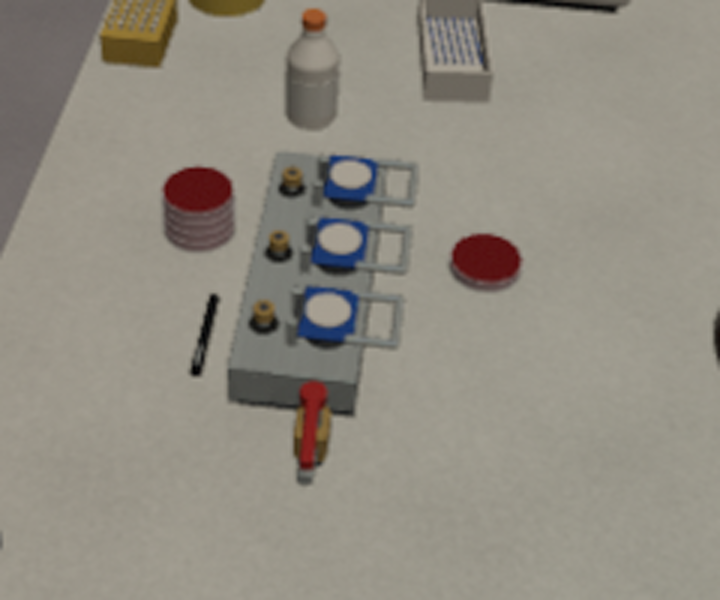

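```bash
cat > h.py <<'E'
import numpy as np,cv2
from scipy.spatial.transform import Rotation as R
from bench import status,get_image,job,arm
CAM={}
def cam(n):
    d=get_image(n);return d
def ray(d,u,v,z):
    K=d["mtx"];T=d["world_from_camera"]
    r=T[:3,:3]@np.linalg.solve(K,[u,v,1.]);o=T[:3,3]
    return o+r*(z-o[2])/r[2]
def proj(d,p):
    T=np.linalg.inv(d["world_from_camera"]);q=d["mtx"]@(T[:3,:3]@np.array(p)+T[:3,3]);return q[:2]/q[2]
def st():
    s=status.read_state();Rm=R.from_quat(s["ee_rot"]).as_matrix()
    print("t",round(s["clock"],2),"p",np.round(s["position"],1),"w",round(s["gripper_width"],1),"F",np.round(s["contact_force"],1));print("tool axes x,y,z (cols)\n",np.round(Rm,3),"j",np.round(s["joints"],2))
    return s,Rm
def sh(tgt,s=None):
    s=s or status.read_state();Rm=R.from_quat(s["ee_rot"]).as_matrix()
    return np.round(Rm.T@(np.array(tgt)-s["position"]),1)
E
python3 - <<'E'
from h import *
d=cam("top");e=cam("side")
f=lambda x,y:(230+x/4,110+y/3.75)
g=lambda x,y:(220+x/3,100+y/3)
for n,p,z in[("bL",(358,270),84),("bM",(469,270),84),("bR",(579,270),84),("barL",(358,398),84),("barM",(470,398),84),("barR",(583,398),84),("vax",(230,326),105),("vend",(142,330),105),("cornerL",(292,250),58),("cornerR",(643,250),58)]:
    print("top",n,np.round(ray(d,*f(*p),z),1))
for n,p,z in[("bL",(263,306),84),("bM",(278,237),84),("bR",(292,173),84),("barL",(400,321),84),("barM",(407,249),84),("barR",(414,185),84),("vax",(313,390),105),("vend",(306,466),105)]:
    print("side",n,np.round(ray(e,*g(*p),z),1))
st()
E
```

```text
top bL [625.5  18.8  84. ]
top bM [627.3 -95.9  84. ]
top bR [ 629.  -209.6   84. ]
top barL [483.   16.7  84. ]
top barM [484.7 -96.8  84. ]
top barR [ 486.4 -211.3   84. ]
top vax [556.1 146.9 105. ]
top vend [550.4 235.4 105. ]
top cornerL [654.2  88.8  58. ]
top cornerR [ 659.9 -281.5   58. ]
side bL [626.4  22.1  84. ]
side bM [627.1 -90.1  84. ]
side bR [ 627.8 -205.1   84. ]
side barL [477.2  20.7  84. ]
side barM [479.6 -94.2  84. ]
side barR [ 481.2 -207.2   84. ]
side vax [554.7 151.9 105. ]
side vend [548.3 248.8 105. ]
t 0.2 p [ 213.5 -587.   208.5] w 85.7 F [ 0.6 -0.   0.4]
tool axes x,y,z (cols)
 [[-0.001 -0.94  -0.342]
 [ 0.001 -0.342  0.94 ]
 [-1.     0.     0.001]] j [-0.96  0.39  0.01 -0.   -1.19 -0.26]
```

Request:
apply_moves --targets "0 -622 626 -71 1;0 -622 626 -71 1;0 -622 626 -71 1;0 -622 626 -71 1;0 -622 626 -71 1;0 -622 626 -71 1;0 -622 626 -71 1;0 -622 626 -71 1;0 -622 626 -71 1;0 -622 626 -71 1"

```text
clock: 1.03
position: [388.8, -207.2, 209.4]
ee_rot: [0.707, 0.008, -0.707, 0.008]
contact_force: [0.5, -0.6, -0.8]
gripper_width: -0.0
```

Run:
```python
from h import *
s,_=st();print(sh([540,170,208],s),sh([584,214,208],s))
```

```text
t 1.03 p [ 388.8 -207.2  209.4] w -0.0 F [ 0.5 -0.6 -0.8]
tool axes x,y,z (cols)
 [[ 0.001  0.023 -1.   ]
 [-0.    -1.    -0.023]
 [-1.     0.    -0.001]] j [-0.12  0.06 -0.42 -0.   -1.09  0.14]
[   1.5 -373.7 -159.8] [   1.6 -416.6 -204.8]
```

Request:
apply_moves --targets "-60 -113 -50 0 1;-60 -113 -50 0 1;-60 -113 -50 0 1;-60 -113 -50 0 1;-60 -113 -50 0 1"

```text
clock: 1.45
position: [438.4, -93.2, 270.8]
ee_rot: [0.708, 0.008, -0.706, 0.007]
contact_force: [0.3, 0.4, -0.4]
gripper_width: 0.3
```

Run:
```python
from h import *
s,_=st()
d=cam("wrist");cv2.imwrite("pics/w1.png",d["img"][:,:,::-1]);np.savez("w1.npz",mtx=d["mtx"],world_from_camera=d["world_from_camera"]);print(np.round(d["world_from_camera"],3))
```

```text
t 1.45 p [438.4 -93.2 270.8] w 0.3 F [ 0.3  0.4 -0.4]
tool axes x,y,z (cols)
 [[ 0.004  0.022 -1.   ]
 [ 0.    -1.    -0.022]
 [-1.    -0.    -0.004]] j [ 0.16  0.03 -0.29  0.   -1.24 -0.13]
[[-1.00000e+00 -2.10000e-02 -3.00000e-03  4.39692e+02]
 [-2.10000e-02  9.56000e-01  2.92000e-01 -1.67637e+02]
 [-3.00000e-03  2.92000e-01 -9.56000e-01  4.35438e+02]
 [ 0.00000e+00  0.00000e+00  0.00000e+00  1.00000e+00]]
```

View pics/w1.png

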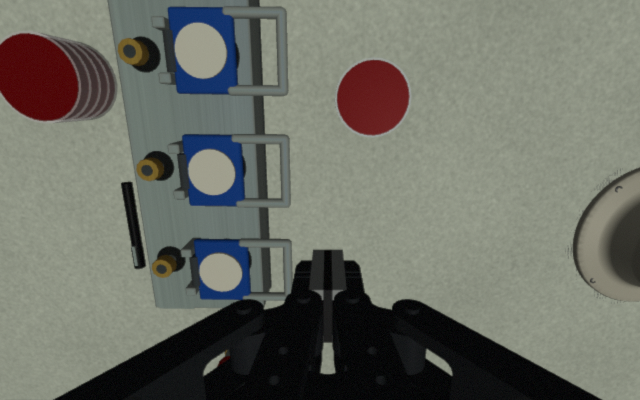

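Run:
```python
from h import *
d=np.load("w1.npz")
for n,p in[("bR",(130,52)),("bM",(151,169)),("bL",(163,268)),("barR",(283,51)),("barM",(286,171)),("barL",(289,268))]:
    print(n,np.round(ray(d,*p,84),1))
print(proj(d,[438.4,-93,271]))
a=cv2.imread("pics/w1.png");cv2.imwrite("pics/w1c.png",cv2.resize(a[0:310,100:310],None,fx=1.9,fy=1.9,interpolation=cv2.INTER_CUBIC))
s=status.read_state();print(sh([584,214,240],s),sh([584,214,100],s))
```

```text
bR [ 629.4 -206.6   84. ]
bM [624.  -93.9  84. ]
bL [625.2  21.2  84. ]
barR [ 483.9 -210.5   84. ]
barM [482.7 -94.9  84. ]
barL [480.8  17.9  84. ]
[327.82913751 247.92170436]
[  29.7 -305.3 -153.1] [ 169.7 -305.2 -153. ]
```

View pics/w1c.png

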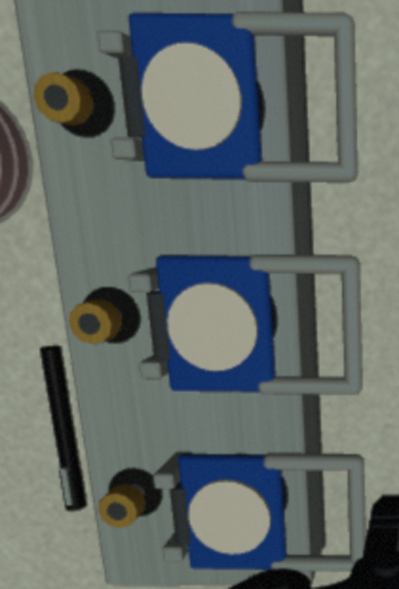

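Request:
apply_moves --targets "0 -305 -153 0 1;0 -305 -153 0 1;0 -305 -153 0 1;0 -305 -153 0 1;0 -305 -153 0 1;0 -305 -153 0 1;0 -305 -153 0 1;0 -305 -153 0 1;0 -305 -153 0 1;0 -305 -153 0 1"

```text
clock: 2.33
position: [584.8, 212.6, 266.1]
ee_rot: [-0.706, -0.005, 0.709, -0.007]
contact_force: [-1.2, 0.1, -0.6]
gripper_width: -0.2
```

Run:
```python
from h import *
s,_=st()
d=cam("wrist");cv2.imwrite("pics/w2.png",d["img"][:,:,::-1]);np.savez("w2.npz",mtx=d["mtx"],world_from_camera=d["world_from_camera"])
print(sh([584,214,81],s))
```

```text
t 2.33 p [584.8 212.6 266.1] w -0.2 F [-1.2  0.1 -0.6]
tool axes x,y,z (cols)
 [[-0.004  0.018 -1.   ]
 [-0.002 -1.    -0.018]
 [-1.     0.002  0.004]] j [ 0.61  0.35  0.1  -0.   -1.32 -0.59]
[185.1  -1.8  -0. ]
```

View pics/w2.png

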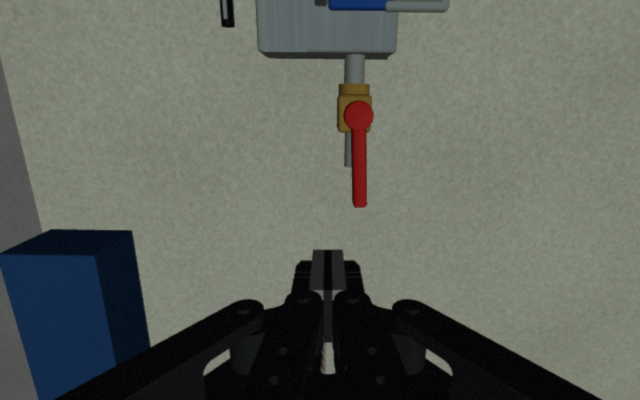

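Run:
```python
from h import *
d=np.load("w2.npz")
for p in[(358,115),(360,205),(353,170),(367,170)]: print(np.round(ray(d,*p,105),1))
```

```text
[556.9 151.2 105. ]
[551.1 238.3 105. ]
[559.5 202.9 105. ]
[545.9 202.7 105. ]
```

Request:
apply_moves --targets "40 -2 0 0 1;80 -2 0 0 1;120 -2 0 0 1;150 -2 0 0 1;175 -2 0 0 1;185 -2 0 0 1;185 -2 0 0 1"

```text
clock: 2.97
position: [582.4, 211.2, 81.8]
ee_rot: [-0.705, -0.004, 0.709, -0.006]
contact_force: [-0.8, 0.7, -0.4]
gripper_width: -0.0
```

Run:
```python
from h import *
s,_=st()
A=np.array([556,150]);
for phi in (95,105,115,125,135,145,155,165,175,181):
    a=np.radians(phi);u=np.array([np.cos(a),np.sin(a)]);n=np.array([u[1],-u[0]]) # CW side
    p=A+65*u+19*n
    print(phi,np.round(p),sh([*p,81],s))
```

```text
t 2.97 p [582.4 211.2  81.8] w -0.0 F [-0.8  0.7 -0.4]
tool axes x,y,z (cols)
 [[-0.005  0.015 -1.   ]
 [-0.003 -1.    -0.015]
 [-1.     0.003  0.005]] j [ 0.61  0.49 -0.16 -0.   -0.92 -0.59]
95 [569. 216.] [ 0.8 -5.5 13.1]
105 [558. 218.] [ 0.9 -6.9 24.8]
115 [546. 217.] [ 0.9 -6.3 36.6]
125 [534. 214.] [ 1.  -3.7 48.1]
135 [523. 209.] [ 1.1  0.9 59. ]
145 [514. 203.] [ 1.2  7.3 68.9]
155 [505. 195.] [ 1.2 15.3 77.5]
165 [498. 185.] [ 1.3 24.7 84.7]
175 [493. 175.] [ 1.4 35.2 90.1]
181 [491. 168.] [ 1.4 41.9 92.4]
```

Request:
apply_moves --targets "0 -3 7 0 1;0 -5 13 0 1;0 -6 19 0 1;0 -7 25 0 1;0 -6 31 0 1;0 -6 37 0 1;0 -4 48 0 1;0 1 59 0 1;0 7 69 0 1;0 7 69 0 1"

```text
clock: 3.8
position: [513.2, 205.1, 84.4]
ee_rot: [-0.707, -0.006, 0.708, -0.006]
contact_force: [-0.2, -0.6, -0.2]
gripper_width: 0.3
```

Run:
```python
from h import *
s,_=st()
A=np.array([556,150]);
for phi in (155,165,175,181):
    a=np.radians(phi);u=np.array([np.cos(a),np.sin(a)]);n=np.array([u[1],-u[0]]) # CW side
    p=A+65*u+18*n
    print(phi,np.round(p),sh([*p,81],s))
d=cam("wrist");cv2.imwrite("pics/w3.png",d["img"][:,:,::-1])
```

```text
t 3.8 p [513.2 205.1  84.4] w 0.3 F [-0.2 -0.6 -0.2]
tool axes x,y,z (cols)
 [[-0.002  0.017 -1.   ]
 [-0.001 -1.    -0.017]
 [-1.     0.     0.002]] j [ 0.67  0.39 -0.34 -0.   -0.85 -0.66]
155 [505. 194.] [ 3.4 11.1  8.7]
165 [498. 184.] [ 3.5 20.6 15.7]
175 [493. 174.] [ 3.5 31.1 21. ]
181 [491. 167.] [ 3.5 37.8 23.2]
```

View pics/w3.png

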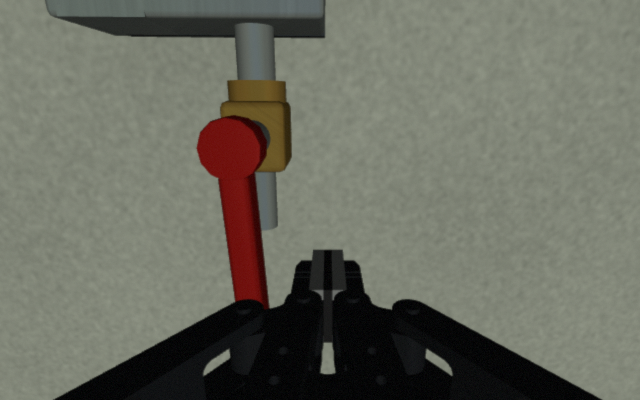

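Run:
```python
from h import *
d=get_image("wrist")
for p in[(232,148),(228,200),(248,300),(262,300)]: print(np.round(ray(d,*p,105),1))
print(d["world_from_camera"][:3,3])
for n in("side","top"):
    e=get_image(n);cv2.imwrite(f"pics/{n}1.png",cv2.resize(e["img"][200:300,270:400] if n=="side" else e["img"][150:250,230:330],None,fx=5,fy=5,interpolation=cv2.INTER_CUBIC)[:,:,::-1])
```

```text
[556.1 151.7 105. ]
[559.3 174.6 105. ]
[553.  224.9 105. ]
[546.2 224.8 105. ]
[516.25456933 131.36994761 249.31696806]
```

View pics/side1.png

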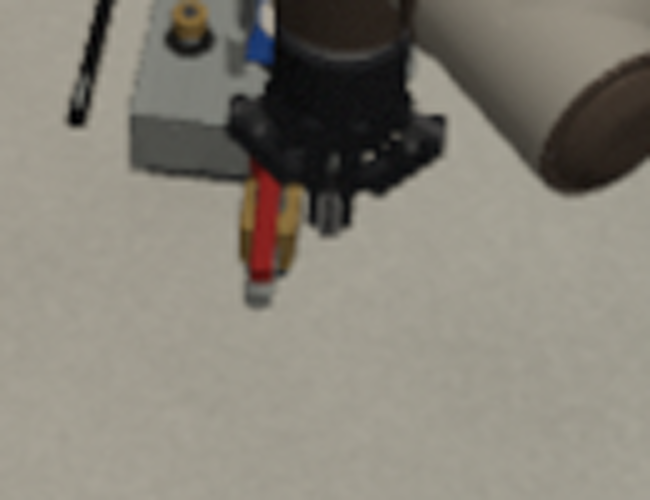

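View pics/top1.png

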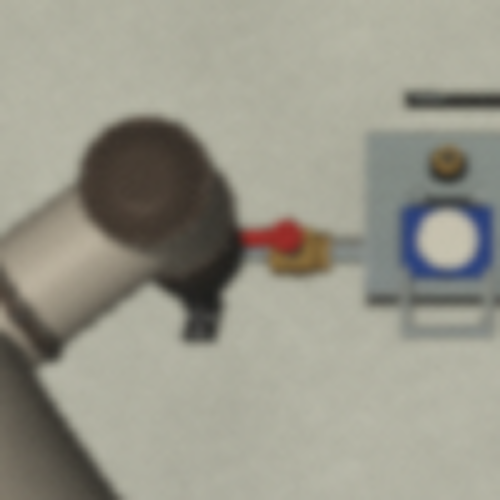

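Run:
```python
from h import *
e=get_image("side");s,_=st()
for p in (s["position"],s["position"]+[0,0,20],[551,238,105],[551,238,87],[556,150,105]): 
    q=proj(e,p);print(np.round(q,1),np.round((q-[270,200])*5))
```

```text
t 4.05 p [516.2 206.5  84.4] w -0.1 F [ 0.9 -0.3  0.4]
tool axes x,y,z (cols)
 [[ 0.001  0.017 -1.   ]
 [ 0.    -1.    -0.017]
 [-1.    -0.    -0.001]] j [ 0.67  0.39 -0.33  0.   -0.85 -0.66]
[334.5 249.9] [323. 249.]
[334.8 245.6] [324. 228.]
[321.6 252.3] [258. 261.]
[321.4 256.2] [257. 281.]
[324.  229.5] [270. 147.]
```

Request:
apply_moves --targets "-40 0 0 0 1;-60 0 0 0 1;-60 -5 -35 0 1;-60 -9 -74 0 1;-60 -9 -74 0 1;-30 -9 -74 0 1;0 -9 -74 0 1;12 -9 -74 0 1;12 -9 -74 0 1;12 -9 -74 0 1"

```text
clock: 4.88
position: [589.5, 216.2, 71.5]
ee_rot: [-0.707, -0.006, 0.707, -0.007]
contact_force: [0.5, 0.4, 0.2]
gripper_width: -0.1
```

Run:
```python
from h import *
s,_=st()
e=get_image("side");cv2.imwrite(f"pics/side2.png",cv2.resize(e["img"][190:310,270:400],None,fx=5,fy=5,interpolation=cv2.INTER_CUBIC)[:,:,::-1])
for i in range(3):
    d=get_image("wrist");print(status.read_state()["position"])
cv2.imwrite("pics/w4.png",d["img"][:,:,::-1])
print((proj(e,status.read_state()["position"])-[270,190])*5)
```

```text
t 4.88 p [589.5 216.2  71.5] w -0.1 F [0.5 0.4 0.2]
tool axes x,y,z (cols)
 [[-0.001  0.017 -1.   ]
 [-0.001 -1.    -0.017]
 [-1.     0.001  0.001]] j [ 0.61  0.51 -0.16  0.   -0.9  -0.59]
[590.55785381 216.924906    73.58430399]
[590.4984929  217.00394354  73.89704981]
[590.354344   216.97208221  73.92246915]
[196.12704632 308.5476223 ]
```

View pics/side2.png

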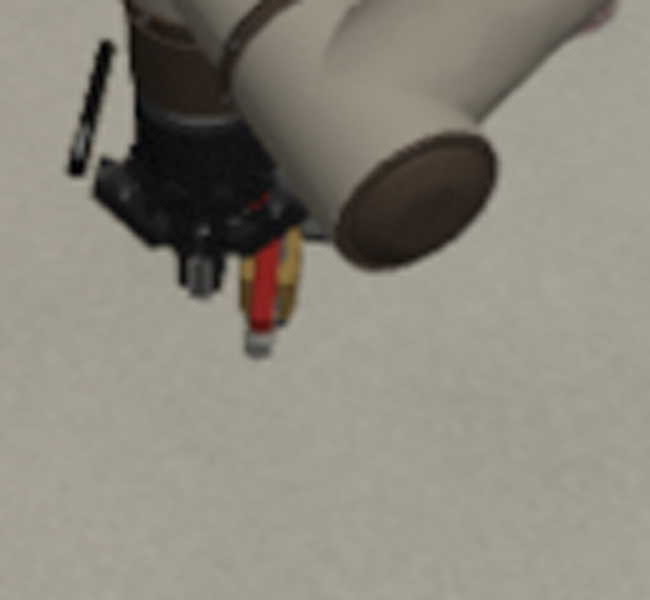

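View pics/w4.png

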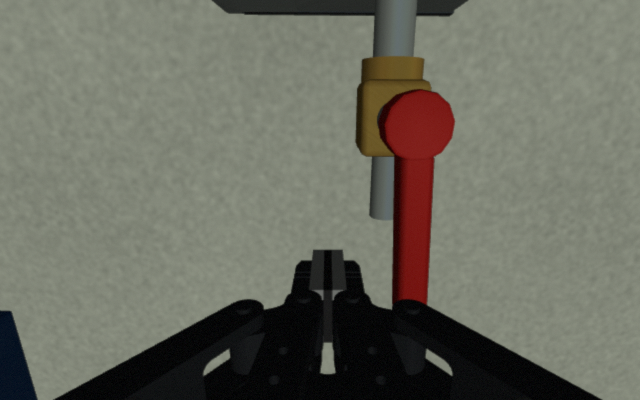

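Request:
apply_moves --targets "12 2 0 0 1;14 2 4 0 1;14 2 8 0 1;14 2 12 0 1;14 2 16 0 1;14 2 20 0 1;14 2 24 0 1;14 2 28 0 1"

```text
clock: 5.75
position: [561.8, 214.1, 58.9]
ee_rot: [0.708, 0.006, -0.706, 0.006]
contact_force: [3.0, -1.5, 0.2]
gripper_width: -0.1
```

Run:
```python
from h import *
s,_=st()
d=get_image("wrist");cv2.imwrite("pics/w5.png",d["img"][:,:,::-1])
```

```text
t 5.75 p [561.8 214.1  58.9] w -0.1 F [ 3.  -1.5  0.2]
tool axes x,y,z (cols)
 [[ 0.002  0.018 -1.   ]
 [ 0.001 -1.    -0.018]
 [-1.    -0.001 -0.002]] j [ 0.63  0.49 -0.24  0.   -0.84 -0.62]
```

View pics/w5.png

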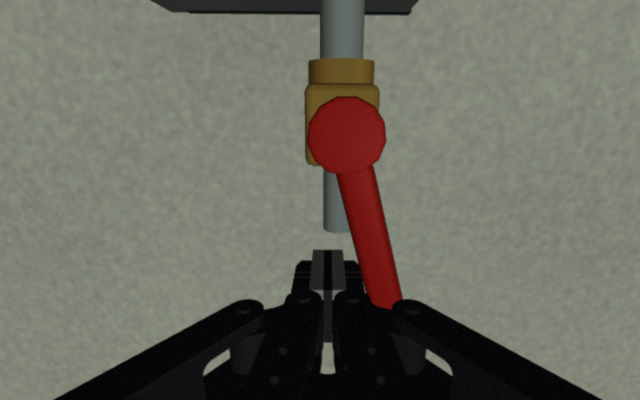

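Run:
```python
from h import *
s,_=st()
A=np.array([556,150]);
for phi in (105,115,125,135,145,155,165,175,181):
    a=np.radians(phi);u=np.array([np.cos(a),np.sin(a)]);n=np.array([u[1],-u[0]]) # CW side
    p=A+65*u+19*n
    print(phi,np.round(p),sh([*p,59],s))
```

```text
t 5.8 p [560.9 213.9  58.9] w 0.1 F [ 1.5 -0.8  1.4]
tool axes x,y,z (cols)
 [[ 0.001  0.018 -1.   ]
 [ 0.    -1.    -0.018]
 [-1.    -0.    -0.001]] j [ 0.63  0.49 -0.24  0.   -0.84 -0.62]
105 [558. 218.] [-0.1 -3.9  3.3]
115 [546. 217.] [-0.1 -3.3 15.1]
125 [534. 214.] [-0.2 -0.7 26.6]
135 [523. 209.] [-0.2  3.8 37.5]
145 [514. 203.] [-0.2 10.2 47.4]
155 [505. 195.] [-0.2 18.2 56.1]
165 [498. 185.] [-0.2 27.6 63.3]
175 [493. 175.] [-0.2 38.1 68.7]
181 [491. 168.] [-0.2 44.8 71. ]
```

Request:
apply_moves --targets "0 -2 4 0 1;0 -3 9 0 1;0 -3 15 0 1;0 -2 21 0 1;0 0 27 0 1;0 2 32 0 1;0 4 38 0 1;0 7 43 0 1;0 11 48 0 1;0 11 48 0 1"

```text
clock: 6.63
position: [512.0, 201.0, 58.2]
ee_rot: [-0.706, -0.006, 0.708, -0.006]
contact_force: [-0.4, 0.4, -0.1]
gripper_width: -0.3
```

Run:
```python
from h import *
s,_=st()
d=get_image("wrist");cv2.imwrite("pics/w6.png",d["img"][:,:,::-1])
A=np.array([556,150]);
for phi in (145,155,165,175,181):
    a=np.radians(phi);u=np.array([np.cos(a),np.sin(a)]);n=np.array([u[1],-u[0]]) # CW side
    p=A+65*u+18*n
    print(phi,np.round(p),sh([*p,59],s))
```

```text
t 6.63 p [512.  201.   58.2] w -0.3 F [-0.4  0.4 -0.1]
tool axes x,y,z (cols)
 [[-0.002  0.017 -1.   ]
 [-0.001 -1.    -0.017]
 [-1.     0.001  0.002]] j [ 0.67  0.42 -0.37 -0.   -0.79 -0.65]
145 [513. 202.] [-0.8 -1.  -1.1]
155 [505. 194.] [-0.8  7.1  7.4]
165 [498. 184.] [-0.8 16.6 14.4]
175 [493. 174.] [-0.8 27.1 19.6]
181 [491. 167.] [-0.8 33.8 21.9]
```

View pics/w6.png

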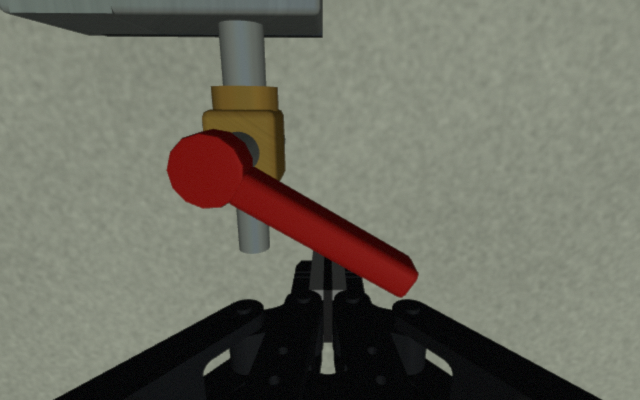

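Request:
apply_moves --targets "0 3 4 0 1;0 7 7 0 1;0 12 11 0 1;0 17 14 0 1;0 22 17 0 1;0 27 20 0 1;0 30 21 0 1;0 33 22 0 1;0 34 22 0 1;0 34 22 0 1"

```text
clock: 7.52
position: [492.1, 169.0, 58.3]
ee_rot: [0.707, 0.007, -0.707, 0.005]
contact_force: [-2.2, 7.4, -1.0]
gripper_width: 0.2
```

Run:
```python
from h import *
s,_=st()
d=get_image("wrist");cv2.imwrite("pics/w7.png",d["img"][:,:,::-1]);np.savez("w7.npz",mtx=d["mtx"],world_from_camera=d["world_from_camera"])
```

```text
t 7.52 p [492.1 169.   58.3] w 0.2 F [-2.2  7.4 -1. ]
tool axes x,y,z (cols)
 [[ 0.001  0.017 -1.   ]
 [ 0.003 -1.    -0.017]
 [-1.    -0.003 -0.001]] j [ 0.64  0.37 -0.44 -0.   -0.75 -0.62]
```

View pics/w7.png

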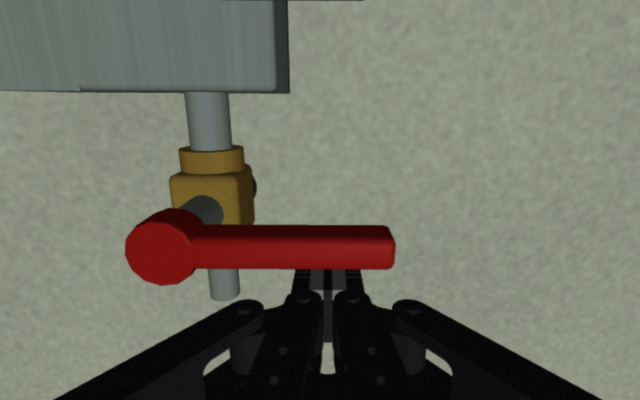

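Request:
apply_moves --targets "0 2 0 0 1;0 4 0 0 1;0 4 0 0 1;0 4 0 0 1"

```text
clock: 7.9
position: [492.2, 168.7, 58.3]
ee_rot: [0.708, 0.009, -0.706, 0.003]
contact_force: [-6.9, 19.6, -0.7]
gripper_width: 0.3
```

Run:
```python
from h import *
s,_=st()
d=get_image("wrist");cv2.imwrite("pics/w8.png",d["img"][:,:,::-1])
for d,ps in((d,0),):
  pass
d=np.load("w7.npz")
for p in[(160,246),(395,246),(250,226),(380,226),(250,268),(380,268)]: print(np.round(ray(d,*p,105),1))
```

```text
t 7.9 p [492.2 168.7  58.3] w 0.3 F [-6.9 19.6 -0.7]
tool axes x,y,z (cols)
 [[ 0.003  0.017 -1.   ]
 [ 0.008 -1.    -0.017]
 [-1.    -0.008 -0.003]] j [ 0.64  0.37 -0.44 -0.01 -0.75 -0.62]
[555.5 148.1 105. ]
[467.2 146.7 105. ]
[521.3 139.5 105. ]
[473.4 138.7 105. ]
[522.2 156.8 105. ]
[472.3 155.9 105. ]
```

View pics/w8.png

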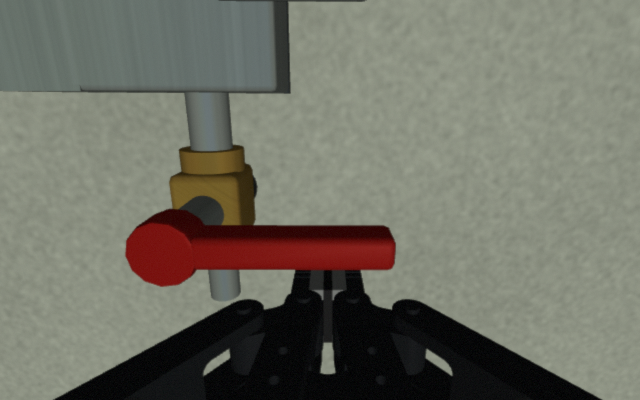

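Request:
apply_moves --targets "0 -8 0 0 1;0 -20 0 0 1;-40 -20 0 0 1;-80 -20 0 0 1;-110 -20 0 0 1;-110 20 -30 0 1;-110 60 -60 0 1;-110 95 -85 0 1;-105 132 -110 0 1;-105 160 -134 0 1"

```text
clock: 8.78
position: [618.1, 16.4, 163.0]
ee_rot: [-0.706, -0.006, 0.708, -0.006]
contact_force: [0.2, 0.2, 0.1]
gripper_width: 0.0
```

Run:
```python
from h import *
s,_=st();print(sh([626.5,20.5,110],s))
```

```text
t 8.78 p [618.1  16.4 163. ] w 0.0 F [0.2 0.2 0.1]
tool axes x,y,z (cols)
 [[-0.003  0.017 -1.   ]
 [-0.001 -1.    -0.017]
 [-1.     0.001  0.003]] j [ 0.29  0.41 -0.07 -0.   -1.09 -0.27]
[53.  -4.  -8.6]
```

Request:
apply_moves --targets "25 -1 -3 0 1;53 -1 -3 0 1;53 -1 -3 0 1;53 -1 -3 0 1"

```text
clock: 9.12
position: [619.9, 18.7, 108.9]
ee_rot: [-0.705, -0.005, 0.709, -0.007]
contact_force: [0.3, -0.9, 0.9]
gripper_width: -0.2
```

Run:
```python
from h import *
s,_=st();d=get_image("wrist");cv2.imwrite("pics/w9.png",d["img"][:,:,::-1])
s,_=st();print(sh([626.5,20.5,95],s)); print(proj(d,[626.5,20.5,84]),proj(d,s["position"]))
```

```text
t 9.12 p [619.9  18.7 108.9] w -0.2 F [ 0.3 -0.9  0.9]
tool axes x,y,z (cols)
 [[-0.006  0.017 -1.   ]
 [-0.002 -1.    -0.017]
 [-1.     0.002  0.006]] j [ 0.29  0.46 -0.13  0.   -0.98 -0.27]
t 9.17 p [621.4  19.3 110.9] w -0.4 F [0.3 0.3 0.7]
tool axes x,y,z (cols)
 [[-0.001  0.018 -1.   ]
 [-0.001 -1.    -0.018]
 [-1.     0.001  0.001]] j [ 0.29  0.46 -0.13  0.   -0.98 -0.27]
[15.9 -1.1 -5.2]
[316.31113209 232.88800008] [324.8884583  250.19999487]
```

View pics/w9.png

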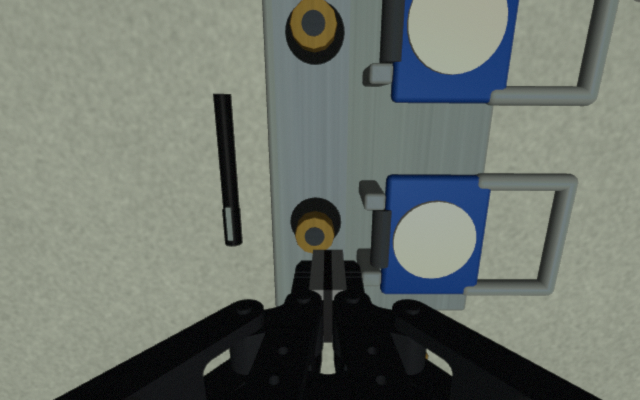

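Request:
apply_moves --targets "8 -1 -5 0 1;13 -1 -5 0 1;17 -1 -5 0 1;17 -1 -5 0 1;17 -1 -5 0 1"

```text
clock: 9.58
position: [626.4, 20.9, 93.8]
ee_rot: [-0.707, -0.006, 0.707, -0.006]
contact_force: [0.0, 0.2, -0.3]
gripper_width: 0.5
```

Request:
apply_moves --targets "2 0 0 0 1;4 0 0 0 1;6 0 0 0 1;6 0 0 0 1"

```text
clock: 9.92
position: [626.2, 20.6, 87.2]
ee_rot: [-0.707, -0.006, 0.707, -0.006]
contact_force: [-0.4, -0.7, -0.7]
gripper_width: -0.0
```

Request:
apply_moves --targets "2 0 0 0 1;3 0 0 0 1;3 0 0 0 1"

```text
clock: 10.17
position: [626.4, 20.6, 84.4]
ee_rot: [-0.707, -0.006, 0.707, -0.006]
contact_force: [0.0, 0.4, -0.3]
gripper_width: -0.1
```

Request:
apply_moves --targets "1 0 0 0 1;2 0 0 0 1;2 0 0 0 1"

```text
clock: 10.42
position: [626.5, 20.7, 82.5]
ee_rot: [-0.707, -0.006, 0.707, -0.006]
contact_force: [0.2, -0.3, 0.6]
gripper_width: 0.0
```

Request:
apply_moves --targets "1 0 0 0 1;2 0 0 0 1;2 0 0 0 1"

```text
clock: 10.67
position: [626.4, 20.7, 80.4]
ee_rot: [-0.707, -0.006, 0.707, -0.006]
contact_force: [0.5, -0.0, -0.4]
gripper_width: -0.2
```

Request:
apply_moves --targets "1 0 0 0 1;2 0 0 0 1;2 0 0 0 1"

```text
clock: 10.92
position: [626.4, 20.7, 78.4]
ee_rot: [-0.707, -0.006, 0.707, -0.006]
contact_force: [0.0, 0.5, 0.1]
gripper_width: 0.0
```

Run:
```python
from h import *
d=get_image("wrist");cv2.imwrite("pics/w10.png",cv2.resize(d["img"][150:310,250:410],None,fx=3.5,fy=3.5)[:,:,::-1])
e=get_image("side");cv2.imwrite("pics/side3.png",cv2.resize(e["img"][150:250,260:390],None,fx=5,fy=5,interpolation=cv2.INTER_CUBIC)[:,:,::-1])
print((proj(e,status.read_state()["position"])-[260,150])*5)
```

```text
[238.49824154 264.26416883]
```

View pics/w10.png

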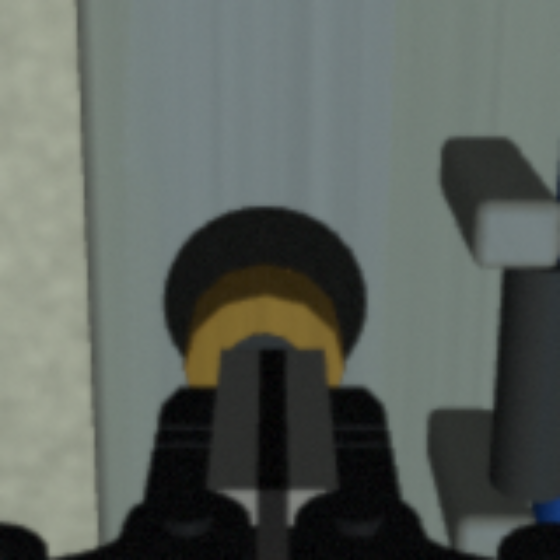

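View pics/side3.png

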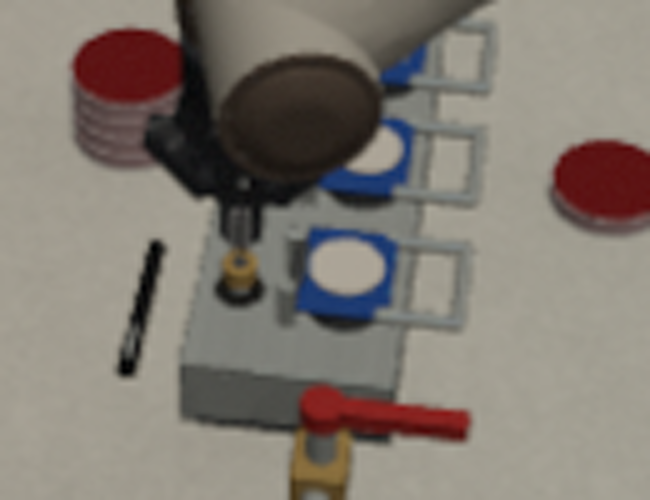

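Request:
apply_moves --targets "2 0 0 0 1;4 0 0 0 1;4 0 0 0 1"

```text
clock: 11.27
position: [626.2, 20.6, 74.1]
ee_rot: [-0.707, -0.006, 0.707, -0.006]
contact_force: [0.2, -0.2, -1.4]
gripper_width: 0.2
```

Request:
apply_moves --targets "1 0 0 0 1;2 0 0 0 1;2 0 0 0 1"

```text
clock: 11.52
position: [626.4, 20.7, 72.4]
ee_rot: [-0.707, -0.006, 0.707, -0.006]
contact_force: [0.8, -0.5, -0.3]
gripper_width: -0.1
```

Request:
apply_moves --targets "1 0 0 0 1;2 0 0 0 1;2 0 0 0 1"

```text
clock: 11.77
position: [626.4, 20.7, 70.4]
ee_rot: [-0.707, -0.006, 0.707, -0.006]
contact_force: [-1.0, -0.2, -0.5]
gripper_width: 0.1
```

Run:
```python
from h import *
e=get_image("side");cv2.imwrite("pics/side4.png",cv2.resize(e["img"][170:230,270:350],None,fx=8,fy=8,interpolation=cv2.INTER_CUBIC)[:,:,::-1])
```

```text
(no output)
```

View pics/side4.png

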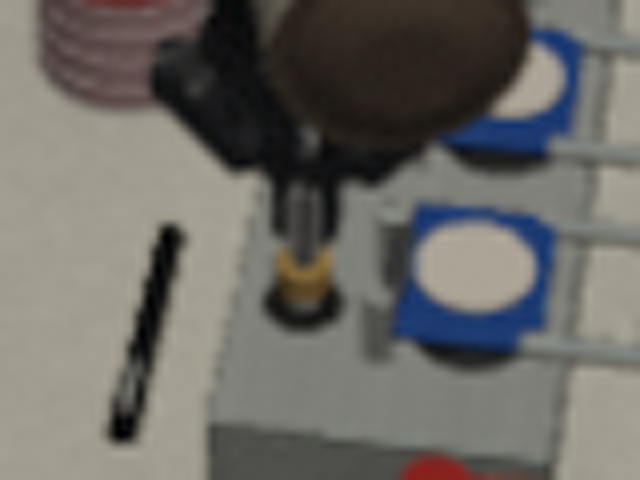

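Request:
apply_moves --targets "1 0 0 0 1;1 0 0 0 1"

```text
clock: 11.98
position: [626.5, 20.7, 69.5]
ee_rot: [-0.707, -0.006, 0.707, -0.006]
contact_force: [-0.0, -0.6, -0.6]
gripper_width: 0.2
```

Request:
apply_moves --targets "1 0 0 0 1;1 0 0 0 1"

```text
clock: 12.15
position: [626.5, 20.6, 68.5]
ee_rot: [-0.707, -0.006, 0.707, -0.006]
contact_force: [0.5, 0.7, 0.2]
gripper_width: -0.0
```

Request:
apply_moves --targets "1 0 0 0 1;1 0 0 0 1"

```text
clock: 12.32
position: [626.5, 20.7, 67.5]
ee_rot: [-0.707, -0.006, 0.707, -0.006]
contact_force: [0.3, 0.7, -0.8]
gripper_width: 0.1
```

Request:
apply_moves --targets "1 0 0 0 1;1 0 0 0 1"

```text
clock: 12.48
position: [626.4, 20.7, 66.5]
ee_rot: [-0.707, -0.006, 0.707, -0.006]
contact_force: [0.1, -0.3, -0.8]
gripper_width: 0.1
```

Request:
apply_moves --targets "1 0 0 0 1;1 0 0 0 1"

```text
clock: 12.65
position: [626.5, 20.7, 65.5]
ee_rot: [-0.707, -0.006, 0.707, -0.006]
contact_force: [0.7, 0.7, 0.5]
gripper_width: -0.3
```

Request:
apply_moves --targets "1 0 0 0 1;1 0 0 0 1"

```text
clock: 12.82
position: [626.5, 20.7, 64.5]
ee_rot: [-0.707, -0.006, 0.707, -0.006]
contact_force: [-0.4, -1.1, -0.6]
gripper_width: 0.4
```

Run:
```python
from h import *
e=get_image("side");cv2.imwrite("pics/side5.png",cv2.resize(e["img"][170:230,270:350],None,fx=8,fy=8,interpolation=cv2.INTER_CUBIC)[:,:,::-1])
d=get_image("wrist");cv2.imwrite("pics/w11.png",cv2.resize(d["img"][150:310,250:410],None,fx=3.5,fy=3.5)[:,:,::-1])
```

```text
(no output)
```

View pics/side5.png

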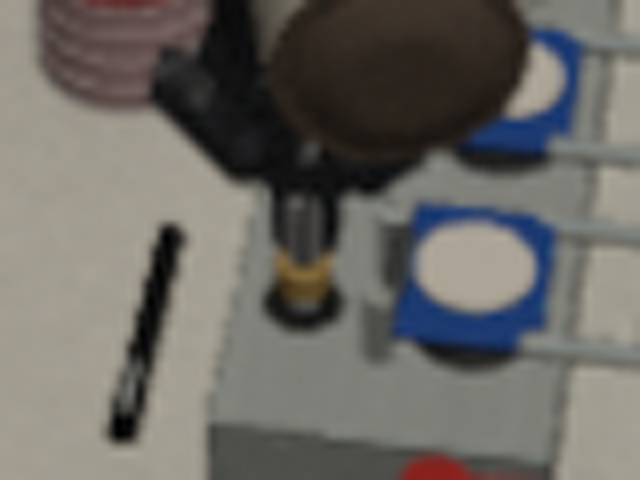

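View pics/w11.png

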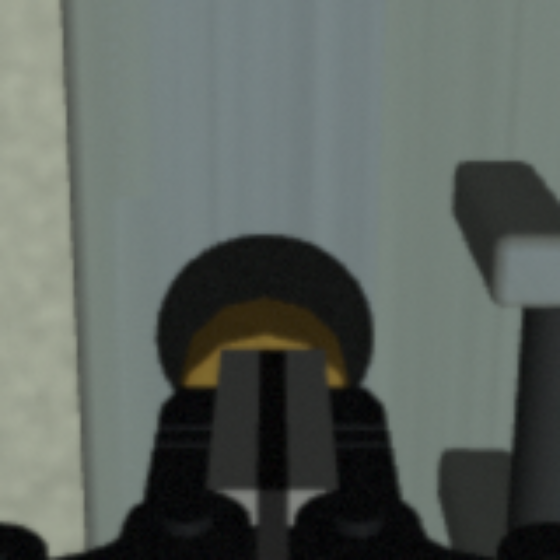

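Request:
apply_moves --targets "1 0 0 0 1;1 0 0 0 1"

```text
clock: 13.08
position: [626.5, 20.7, 63.5]
ee_rot: [-0.707, -0.006, 0.707, -0.006]
contact_force: [0.3, -0.2, -0.7]
gripper_width: 0.2
```

Request:
apply_moves --targets "1 0 0 0 1;1 0 0 0 1"

```text
clock: 13.25
position: [626.4, 20.7, 62.5]
ee_rot: [-0.707, -0.006, 0.707, -0.006]
contact_force: [-0.2, -0.0, 0.3]
gripper_width: 0.2
```

Request:
apply_moves --targets "1 0 0 0 1;1 0 0 0 1"

```text
clock: 13.42
position: [626.7, 20.7, 61.7]
ee_rot: [0.707, 0.006, -0.707, 0.006]
contact_force: [0.1, 0.4, 0.0]
gripper_width: 0.1
```

Request:
apply_moves --targets "1 0 0 0 1;1 0 0 0 1"

```text
clock: 13.58
position: [626.7, 20.7, 61.6]
ee_rot: [0.707, 0.006, -0.707, 0.006]
contact_force: [-1.3, 0.2, 3.5]
gripper_width: 0.0
```

Request:
apply_moves --targets "1 0 0 0 1;1 0 0 0 1;1 0 0 0 1"

```text
clock: 13.83
position: [626.7, 20.7, 61.5]
ee_rot: [0.707, 0.006, -0.707, 0.006]
contact_force: [-3.5, 0.9, 9.1]
gripper_width: 0.1
```

Run:
```python
from h import *
e=get_image("side");d=get_image("wrist")
a=cv2.resize(e["img"][170:230,270:350],(480,360),interpolation=cv2.INTER_CUBIC)
b=cv2.resize(d["img"],(320*2-320+0,200*2-200)) 
cv2.imwrite("pics/s6.png",a[:,:,::-1]);cv2.imwrite("pics/w12.png",d["img"][:,:,::-1])
```

```text
(no output)
```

View pics/s6.png

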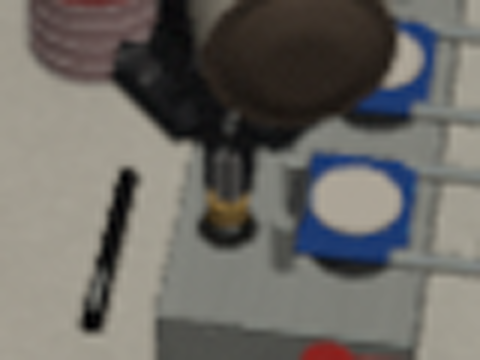

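View pics/w12.png

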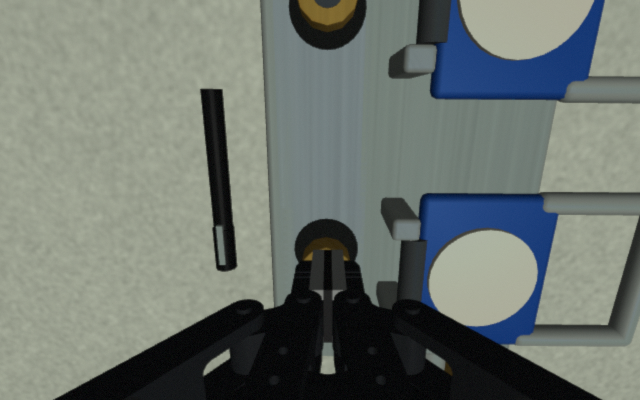

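Request:
apply_moves --targets "-40 0 0 0 1;-49 0 0 0 1;-49 0 0 0 1;-49 0 0 0 1"

```text
clock: 14.27
position: [627.0, 20.9, 109.4]
ee_rot: [0.708, 0.006, -0.706, 0.006]
contact_force: [-0.2, -0.4, -0.2]
gripper_width: 0.2
```

Run:
```python
from h import *
s,_=st()
e=get_image("side");d=get_image("wrist")
cv2.imwrite("pics/s7.png",cv2.resize(e["img"][140:240,260:390],None,fx=5,fy=5,interpolation=cv2.INTER_CUBIC)[:,:,::-1]);cv2.imwrite("pics/w13.png",d["img"][:,:,::-1])
for p in([626.5,20.5,84],[626.5,20.5,75],[627.5,-94,84]):print(proj(d,p))
```

```text
t 14.27 p [627.   20.9 109.4] w 0.2 F [-0.2 -0.4 -0.2]
tool axes x,y,z (cols)
 [[ 0.002  0.017 -1.   ]
 [ 0.001 -1.    -0.017]
 [-1.    -0.001 -0.002]] j [ 0.29  0.47 -0.12 -0.   -0.98 -0.27]
[327.09127213 230.17253012]
[327.08761762 224.8307223 ]
[328.82989723  14.37421722]
```

View pics/s7.png

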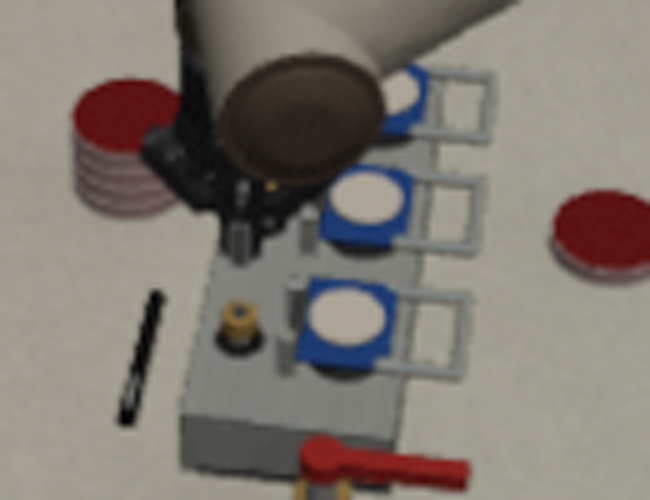

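View pics/w13.png

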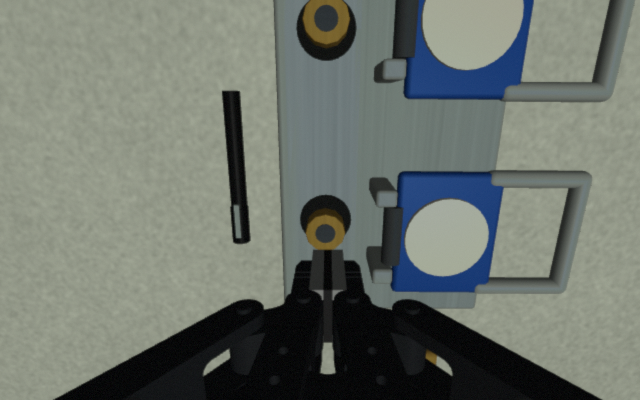

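Request:
apply_moves --targets "0 40 0 0 1;0 80 0 0 1;0 115 -1 0 1;20 115 -1 0 1;36 115 -1 0 1;40 115 -1 0 1;42 115 -1 0 1;44 115 -1 0 1;44 115 -1 0 1"

```text
clock: 15.12
position: [629.9, -93.8, 64.8]
ee_rot: [0.707, 0.006, -0.707, 0.006]
contact_force: [-0.7, -0.1, 0.4]
gripper_width: 0.2
```

Run:
```python
from h import *
s,_=st();d=get_image("wrist");cv2.imwrite("pics/w14.png",cv2.resize(d["img"][150:310,250:410],None,fx=3.5,fy=3.5)[:,:,::-1])
```

```text
t 15.12 p [629.9 -93.8  64.8] w 0.2 F [-0.7 -0.1  0.4]
tool axes x,y,z (cols)
 [[ 0.     0.018 -1.   ]
 [-0.    -1.    -0.018]
 [-1.     0.    -0.   ]] j [ 0.11  0.53 -0.14  0.   -0.9  -0.09]
```

View pics/w14.png

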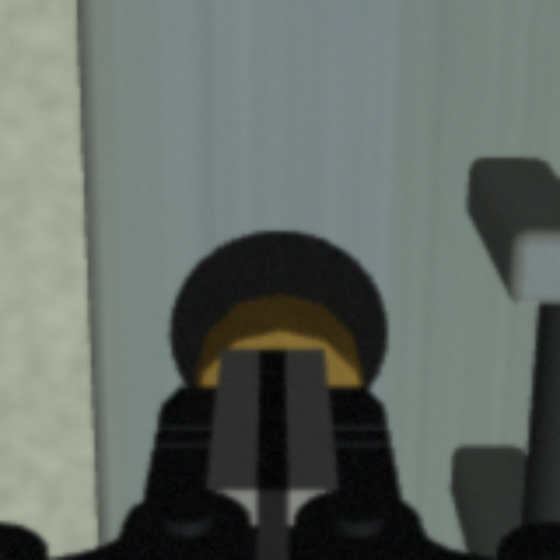

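Request:
apply_moves --targets "1 0 2 0 1;2 0 2 0 1;2 0 2 0 1"

```text
clock: 15.42
position: [627.5, -94.1, 63.0]
ee_rot: [0.707, 0.006, -0.707, 0.006]
contact_force: [-0.1, -0.3, 0.9]
gripper_width: 0.1
```

Request:
apply_moves --targets "1 0 0 0 1;1 0 0 0 1;1 0 0 0 1"

```text
clock: 15.67
position: [627.8, -94.2, 61.9]
ee_rot: [0.707, 0.006, -0.707, 0.006]
contact_force: [-0.4, 0.5, 0.8]
gripper_width: -0.1
```

Request:
apply_moves --targets "1 0 0 0 1;1 0 0 0 1;1 0 0 0 1"

```text
clock: 15.92
position: [627.8, -94.2, 60.8]
ee_rot: [0.707, 0.006, -0.707, 0.006]
contact_force: [-0.5, 2.0, 1.5]
gripper_width: 0.2
```

Request:
apply_moves --targets "1 0 0 0 1;1 0 0 0 1;1 0 0 0 1"

```text
clock: 16.17
position: [627.8, -94.3, 59.7]
ee_rot: [0.707, 0.006, -0.707, 0.006]
contact_force: [0.6, 1.5, 1.6]
gripper_width: -0.5
```

Request:
apply_moves --targets "1 0 0 0 1;1 0 0 0 1;1 0 0 0 1"

```text
clock: 16.42
position: [627.6, -94.4, 58.6]
ee_rot: [0.707, 0.006, -0.707, 0.006]
contact_force: [0.6, 0.1, 0.6]
gripper_width: -0.4
```

Request:
apply_moves --targets "1 0 0 0 1;2 0 0 0 1;2 0 0 0 1"

```text
clock: 16.67
position: [627.6, -94.4, 56.5]
ee_rot: [-0.707, -0.006, 0.707, -0.006]
contact_force: [0.0, -0.7, 0.4]
gripper_width: 0.0
```

Request:
apply_moves --targets "1 0 0 0 1;2 0 0 0 1;2 0 0 0 1"

```text
clock: 16.92
position: [627.5, -94.4, 54.5]
ee_rot: [-0.707, -0.006, 0.707, -0.006]
contact_force: [0.2, 0.3, 0.3]
gripper_width: 0.1
```

Request:
apply_moves --targets "1 0 0 0 1;2 0 0 0 1;2 0 0 0 1"

```text
clock: 17.17
position: [627.5, -94.4, 53.1]
ee_rot: [-0.707, -0.006, 0.707, -0.006]
contact_force: [-1.5, 0.4, 3.9]
gripper_width: 0.1
```

Bottoming out about 9 mm lower: seems loose. Push a touch more, then lift and look.

Request:
apply_moves --targets "1 0 0 0 1;1 0 0 0 1;1 0 0 0 1"

```text
clock: 17.42
position: [627.6, -94.4, 53.0]
ee_rot: [0.707, 0.006, -0.707, 0.006]
contact_force: [-2.3, 1.2, 7.5]
gripper_width: -0.1
```

Request:
apply_moves --targets "-40 0 0 0 1;-60 0 0 0 1;-70 0 0 0 1;-70 0 0 0 1"

```text
clock: 17.75
position: [628.8, -94.3, 124.1]
ee_rot: [0.709, 0.006, -0.705, 0.006]
contact_force: [-0.2, -0.7, -0.2]
gripper_width: -0.2
```

Run:
```python
from h import *
s,_=st()
e=get_image("side");d=get_image("wrist")
cv2.imwrite("pics/s8.png",cv2.resize(e["img"][140:240,260:390],None,fx=5,fy=5,interpolation=cv2.INTER_CUBIC)[:,:,::-1]);cv2.imwrite("pics/w15.png",d["img"][:,:,::-1])
for p in([627.5,-94,84],[627.5,-94,75],[629,-207,84]):print(proj(d,p))
```

```text
t 17.75 p [628.8 -94.3 124.1] w -0.2 F [-0.2 -0.7 -0.2]
tool axes x,y,z (cols)
 [[ 0.005  0.017 -1.   ]
 [ 0.    -1.    -0.017]
 [-1.    -0.    -0.005]] j [ 0.11  0.47 -0.08  0.   -1.01 -0.09]
[327.63395331 222.80748578]
[327.62788915 218.05919172]
[328.34900794  24.36210897]
```

View pics/s8.png

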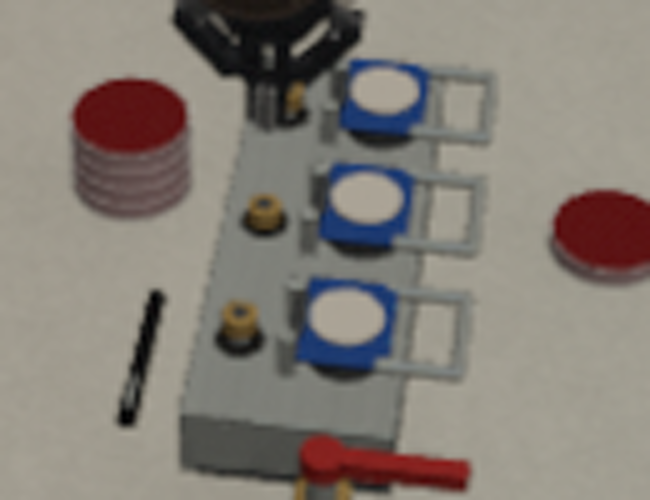

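View pics/w15.png

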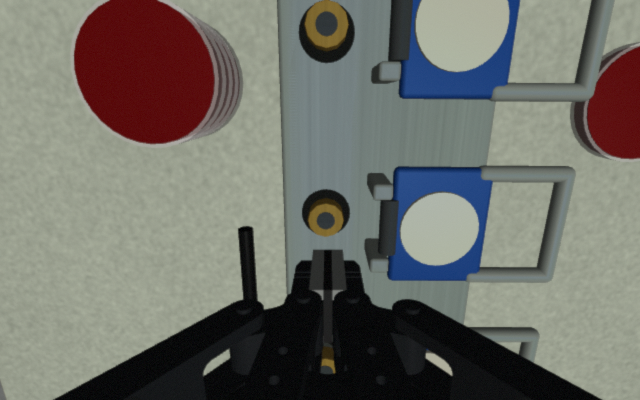

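Request:
apply_moves --targets "-15 0 40 0 0.25;-15 0 80 0 0.25;-15 1 120 0 0.25;-15 1 145 0 0.25;-15 1 145 0 0.25;-15 1 145 0 0.25;-15 1 145 0 0.25"

```text
clock: 18.43
position: [482.8, -97.8, 135.9]
ee_rot: [-0.707, -0.006, 0.707, -0.006]
contact_force: [1.5, -0.7, -0.2]
gripper_width: 32.2
```

Run:
```python
from h import *
s,_=st()
d=get_image("wrist")
cv2.imwrite("pics/w16.png",d["img"][:,:,::-1]);s,_=st()
for p in([482.5,-95.5,84],s["position"],s["position"]+[0,0,22]):print(proj(d,p))
```

```text
t 18.43 p [482.8 -97.8 135.9] w 32.2 F [ 1.5 -0.7 -0.2]
tool axes x,y,z (cols)
 [[-0.001  0.017 -1.   ]
 [-0.    -1.    -0.017]
 [-1.     0.     0.001]] j [ 0.13  0.23 -0.42  0.   -0.92 -0.11]
t 18.48 p [483.3 -97.7 135.9] w 32.0 F [ 0.3 -0.2 -0.4]
tool axes x,y,z (cols)
 [[-0.001  0.017 -1.   ]
 [-0.    -1.    -0.017]
 [-1.     0.     0.001]] j [ 0.13  0.23 -0.41  0.   -0.92 -0.11]
[327.93626255 218.65095431]
[326.82934159 247.63140614]
[326.83529983 267.34481594]
```

View pics/w16.png

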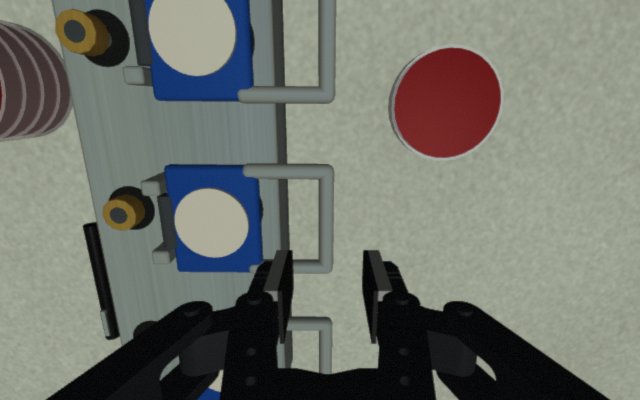

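Request:
apply_moves --targets "30 -2 1 0 0.25;50 -2 1 0 0.25;58 -2 1 0 0.25;58 -2 1 0 0.25;58 -2 1 0 0.25"

```text
clock: 18.9
position: [482.4, -95.9, 78.5]
ee_rot: [-0.707, -0.006, 0.707, -0.006]
contact_force: [0.8, 0.4, 0.3]
gripper_width: 32.0
```

Run:
```python
from h import *
s,_=st()
d=get_image("wrist");e=get_image("side")
cv2.imwrite("pics/w17.png",d["img"][:,:,::-1]);s,_=st()
cv2.imwrite("pics/s9.png",cv2.resize(e["img"][140:240,280:410],None,fx=5,fy=5,interpolation=cv2.INTER_CUBIC)[:,:,::-1])
```

```text
t 18.9 p [482.4 -95.9  78.5] w 32.0 F [0.8 0.4 0.3]
tool axes x,y,z (cols)
 [[-0.001  0.018 -1.   ]
 [-0.001 -1.    -0.018]
 [-1.     0.001  0.001]] j [ 0.13  0.31 -0.49  0.   -0.78 -0.12]
t 19.0 p [482.9 -95.8  79.6] w 31.9 F [0.5 0.6 0.8]
tool axes x,y,z (cols)
 [[ 0.002  0.018 -1.   ]
 [-0.    -1.    -0.018]
 [-1.     0.    -0.002]] j [ 0.13  0.3  -0.49  0.   -0.78 -0.12]
```

View pics/w17.png

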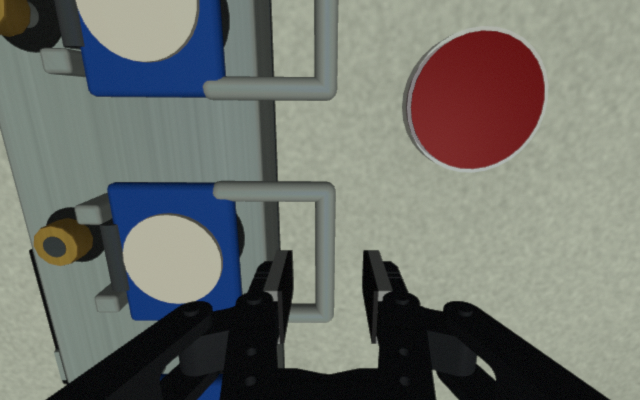

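View pics/s9.png

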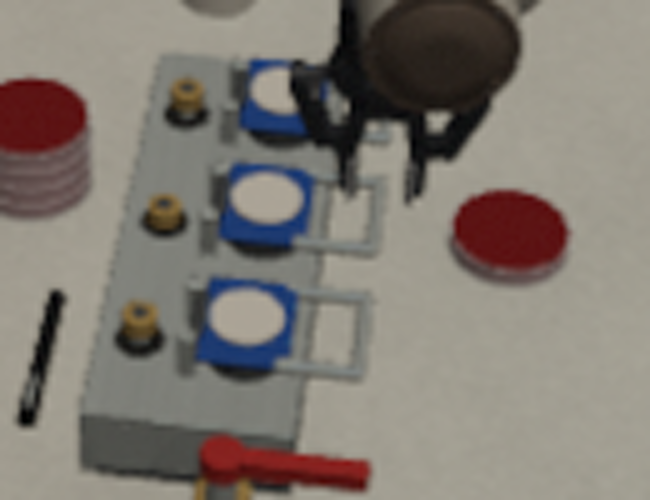

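Request:
apply_moves --targets "12 0 0 0 0.25;22 0 0 0 0.25;30 0 0 0 0.25;38 0 0 0 0.25;38 0 0 0 0.25"

```text
clock: 19.42
position: [481.0, -95.9, 39.8]
ee_rot: [-0.706, -0.006, 0.708, -0.006]
contact_force: [-0.7, -0.3, 0.3]
gripper_width: 31.5
```

Run:
```python
from h import *
s,_=st()
d=get_image("wrist");e=get_image("side")
cv2.imwrite("pics/w18.png",d["img"][:,:,::-1]);s,_=st()
cv2.imwrite("pics/s10.png",cv2.resize(e["img"][140:240,280:410],None,fx=5,fy=5,interpolation=cv2.INTER_CUBIC)[:,:,::-1])
```

```text
t 19.42 p [481.  -95.9  39.8] w 31.5 F [-0.7 -0.3  0.3]
tool axes x,y,z (cols)
 [[-0.002  0.017 -1.   ]
 [-0.    -1.    -0.017]
 [-1.     0.     0.002]] j [ 0.13  0.36 -0.53 -0.   -0.68 -0.12]
t 19.52 p [481.9 -95.9  40.9] w 32.2 F [-0.2 -1.7  0.6]
tool axes x,y,z (cols)
 [[ 0.     0.017 -1.   ]
 [-0.    -1.    -0.017]
 [-1.     0.    -0.   ]] j [ 0.14  0.36 -0.53  0.   -0.68 -0.12]
```

View pics/w18.png

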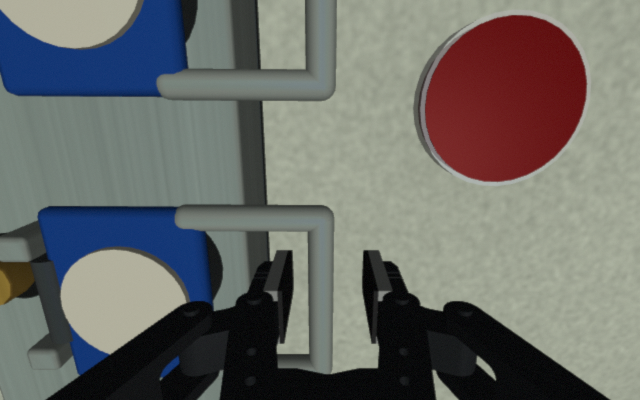

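View pics/s10.png

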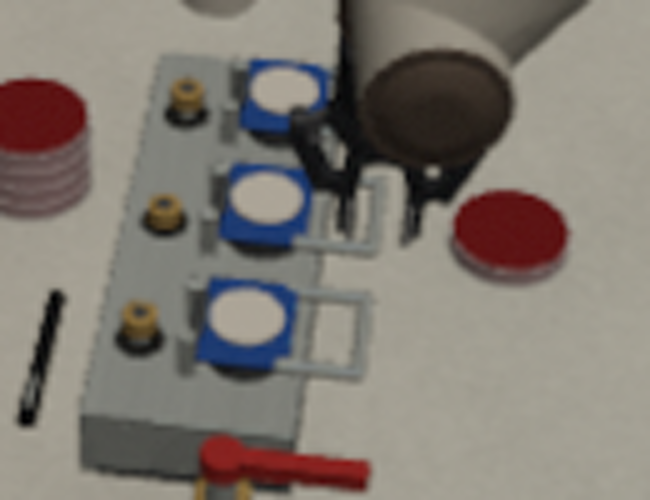

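Request:
apply_moves --targets "0 0 -1 0 1;0 0 -1 0 1;0 0 -1 0 1;0 0 -1 0 1;0 0 -1 0 1;0 0 -1 0 1"

```text
clock: 20.02
position: [484.0, -95.7, 41.4]
ee_rot: [0.708, 0.006, -0.706, 0.006]
contact_force: [2.3, -1.1, 2.1]
gripper_width: 7.9
```

Run:
```python
from h import *
s,_=st()
d=get_image("wrist")
cv2.imwrite("pics/w19.png",d["img"][:,:,::-1])
s,_=st()
# hinge: bar at (482.5,-95.5,84) + 105*x
H=np.array([482+105,84.]);g0=np.array([482.,84.])
for t in (5,10,15,20,25,30,35,40,45,50,55,58):
    a=np.radians(t);b=np.array([H[0]-105*np.cos(a),84+105*np.sin(a)])
    print(t,np.round(b-g0,1))
```

```text
t 20.02 p [484.  -95.7  41.4] w 7.9 F [ 2.3 -1.1  2.1]
tool axes x,y,z (cols)
 [[ 0.003  0.018 -1.   ]
 [ 0.    -1.    -0.018]
 [-1.     0.    -0.003]] j [ 0.13  0.36 -0.53  0.   -0.68 -0.12]
t 20.07 p [484.  -95.7  41.4] w 7.6 F [ 3.  -0.2  2.6]
tool axes x,y,z (cols)
 [[ 0.003  0.018 -1.   ]
 [ 0.    -1.    -0.018]
 [-1.     0.    -0.003]] j [ 0.13  0.36 -0.53  0.   -0.68 -0.12]
5 [0.4 9.2]
10 [ 1.6 18.2]
15 [ 3.6 27.2]
20 [ 6.3 35.9]
25 [ 9.8 44.4]
30 [14.1 52.5]
35 [19.  60.2]
40 [24.6 67.5]
45 [30.8 74.2]
50 [37.5 80.4]
55 [44.8 86. ]
58 [49.4 89. ]
```

View pics/w19.png

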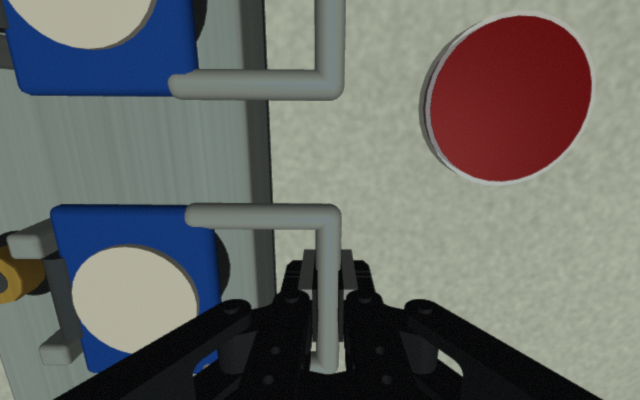

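Request:
apply_moves --targets "-5 0 0 0 1;-9 0 0 0 1;-14 0 -1 0 1;-18 0 -2 0 1;-23 0 -3 0 1;-27 0 -4 0 1;-32 0 -5 0 1;-36 0 -6 0 1;-36 0 -6 0 1"

```text
clock: 20.82
position: [489.6, -95.7, 77.1]
ee_rot: [0.708, 0.006, -0.706, 0.006]
contact_force: [5.4, -1.8, -4.1]
gripper_width: 7.9
```

Run:
```python
from h import *
s,_=st()
d=get_image("wrist")
cv2.imwrite("pics/w20.png",d["img"][:,:,::-1])
s,_=st()
```

```text
t 20.82 p [489.6 -95.7  77.1] w 7.9 F [ 5.4 -1.8 -4.1]
tool axes x,y,z (cols)
 [[ 0.002  0.017 -1.   ]
 [ 0.    -1.    -0.017]
 [-1.    -0.    -0.002]] j [ 0.13  0.32 -0.48  0.   -0.78 -0.12]
t 20.87 p [489.5 -95.7  76.8] w 7.9 F [ 6.1 -1.3 -4. ]
tool axes x,y,z (cols)
 [[ 0.002  0.017 -1.   ]
 [ 0.    -1.    -0.017]
 [-1.    -0.    -0.002]] j [ 0.13  0.32 -0.48  0.   -0.77 -0.12]
```

View pics/w20.png

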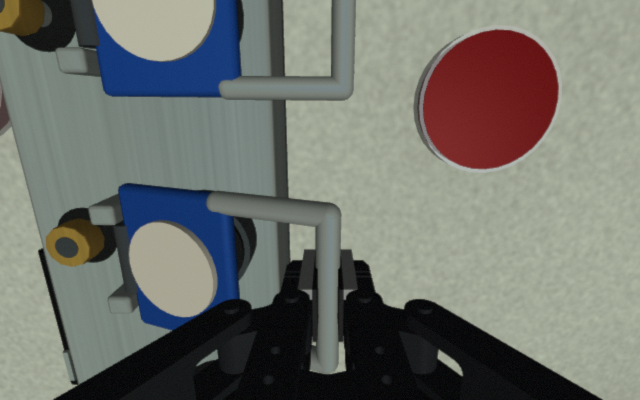

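Request:
apply_moves --targets "-9 0 -5 0 1;-17 0 -9 0 1;-24 0 -14 0 1;-32 0 -19 0 1;-35 0 -23 0 1;-38 0 -26 0 1;-42 0 -29 0 1;-45 0 -33 0 1;-45 0 -33 0 1"

```text
clock: 21.62
position: [517.6, -95.5, 122.4]
ee_rot: [-0.704, -0.006, 0.71, -0.006]
contact_force: [-9.7, 0.2, 7.0]
gripper_width: 8.1
```

Run:
```python
from h import *
s,_=st()
d=get_image("wrist");e=get_image("side")
cv2.imwrite("pics/w21.png",d["img"][:,:,::-1])
cv2.imwrite("pics/s11.png",cv2.resize(e["img"][140:240,280:410],None,fx=5,fy=5,interpolation=cv2.INTER_CUBIC)[:,:,::-1])
s,_=st()
```

```text
t 21.62 p [517.6 -95.5 122.4] w 8.1 F [-9.7  0.2  7. ]
tool axes x,y,z (cols)
 [[-0.01   0.017 -1.   ]
 [-0.    -1.    -0.017]
 [-1.     0.     0.01 ]] j [ 0.13  0.31 -0.35 -0.   -0.93 -0.11]
t 21.72 p [517.5 -95.4 122.3] w 7.8 F [-9.1  1.4  6.2]
tool axes x,y,z (cols)
 [[-0.009  0.017 -1.   ]
 [-0.    -1.    -0.017]
 [-1.     0.     0.009]] j [ 0.13  0.31 -0.35 -0.   -0.92 -0.11]
```

View pics/w21.png

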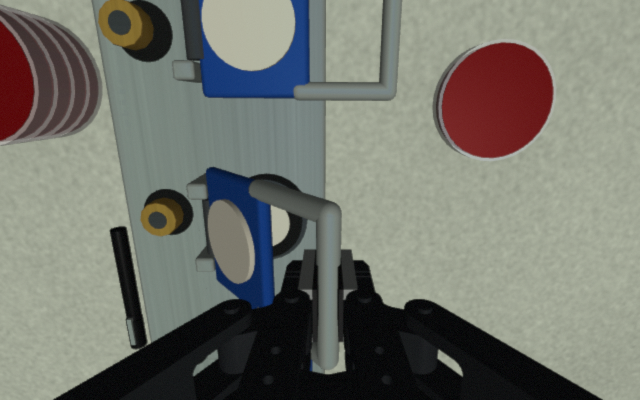

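View pics/s11.png

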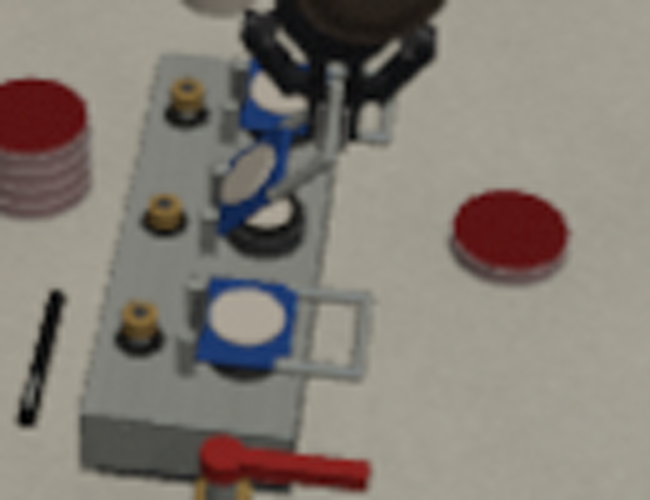

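Request:
apply_moves --targets "-2 0 0 0 1;-4 0 -1 0 1;-5 0 -2 0 1;-5 0 -2 0 1;-5 0 -2 0 1;-5 0 -2 0 1"

```text
clock: 22.22
position: [522.3, -95.3, 126.4]
ee_rot: [-0.706, -0.006, 0.708, -0.006]
contact_force: [-5.1, -1.9, -0.5]
gripper_width: 7.9
```

Run:
```python
from h import *
s,_=st()
d=get_image("top");e=get_image("side")
cv2.imwrite("pics/t22.png",cv2.resize(d["img"][110:270,230:410],None,fx=4,fy=3.75)[:,:,::-1])
cv2.imwrite("pics/s12.png",cv2.resize(e["img"][100:300,220:460],None,fx=3,fy=3,interpolation=cv2.INTER_CUBIC)[:,:,::-1])
s,_=st()
```

```text
t 22.22 p [522.3 -95.3 126.4] w 7.9 F [-5.1 -1.9 -0.5]
tool axes x,y,z (cols)
 [[-0.003  0.017 -1.   ]
 [-0.    -1.    -0.017]
 [-1.     0.     0.003]] j [ 0.13  0.31 -0.34 -0.   -0.93 -0.11]
t 22.32 p [522.3 -95.3 126.4] w 7.7 F [-5.7 -0.7  0.1]
tool axes x,y,z (cols)
 [[-0.003  0.017 -1.   ]
 [-0.    -1.    -0.017]
 [-1.     0.     0.003]] j [ 0.13  0.31 -0.34 -0.   -0.93 -0.11]
```

View pics/s12.png

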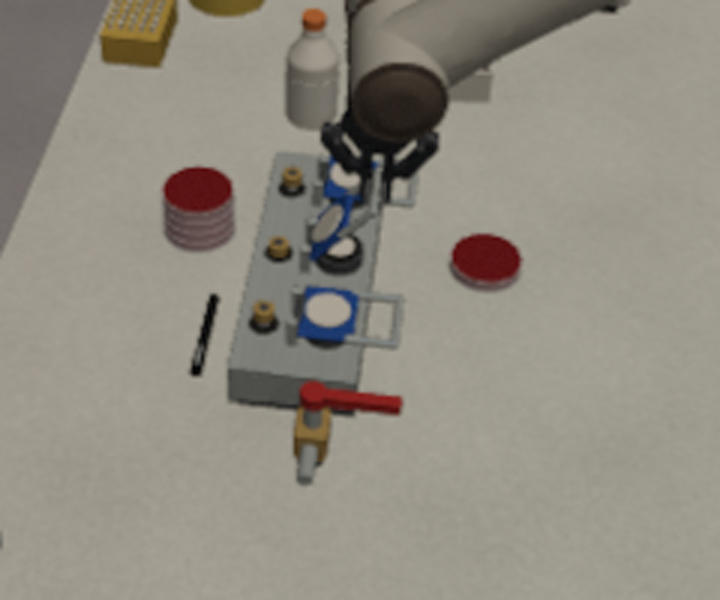

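View pics/t22.png

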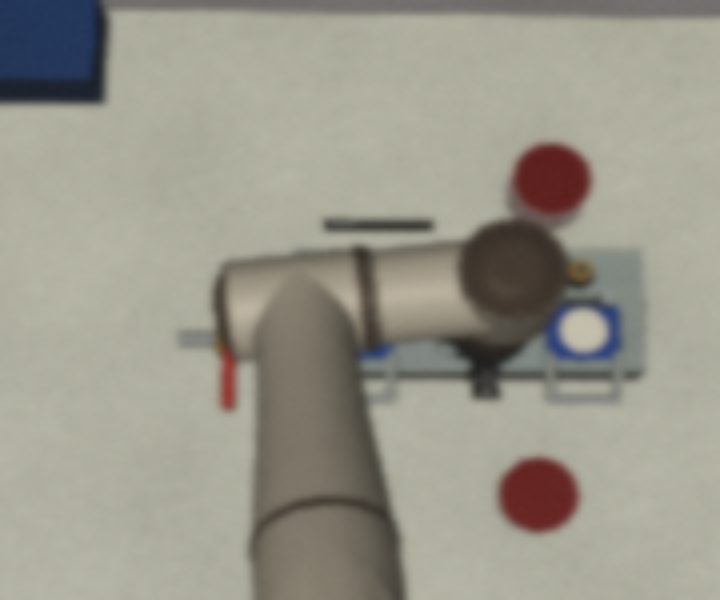

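```bash
python3 -c "
from h import *
st();print(job.job_done())"
```

```text
t 22.32 p [522.3 -95.3 126.4] w 7.7 F [-5.7 -0.7  0.1]
tool axes x,y,z (cols)
 [[-0.003  0.017 -1.   ]
 [-0.    -1.    -0.017]
 [-1.     0.     0.003]] j [ 0.13  0.31 -0.34 -0.   -0.93 -0.11]
the job is handed in; nothing more can be done
None
```

The job is handed in at 22.3 s. The valve is shut, the middle port's bolt is the loose one, and the arm is holding the middle cap open at about 54° by its bar.

- **Valve:** I pushed the red handle counter-clockwise until it stopped. It held against about 20 N without moving, and the images show it square across the pipe.
- **Bolts:** The left bolt is tight; it stayed up under 9 N. The middle bolt sank about 9 mm and stayed down in later pictures. I did not tap the right bolt, as the loose one was already found.
- **Cap:** The bar has risen 85 mm, and the last readings were steady with about 6 N on the tool. The left and right caps are shut, and in the last pictures the dishes, stack, marker and white bottle near the manifold are where they were. I did not check the items farther out at the end.

**Disagreements:**
- My first push at the valve handle did not move it, so I repeated it lower and that worked.
- The shut fingertips proved to be about 22 mm behind the stated tool point, measured when the fingers touched the left bolt. I allowed for this in the middle tap and the bar grasp.

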